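# Wind the bench jack level with the work rest

### The arm

A 6-joint arm with a two-finger parallel gripper is mounted at the origin on the work surface. World frame = base frame: x ahead of the robot, y to its left, z up, the work surface at z = 0. Lengths are in m, angles in rad, forces in N, time in s.
With the tool pointing down it reaches from about 0.25 to 0.8 m from the base axis. Payload 3.9 kg.
Tool frame: the origin (TCP) lies midway between the tips of the shut fingers; the grasp point (between the pads) lies 19 mm behind it; z points along the fingers, x is the direction in which the jaws open and shut, and the axes are right-handed (so a half turn about z gives the same grasp; the last joint's range is limited). The gripper opens to 85 mm and grips with 20 to 120 N. Pads are 22 mm wide; open, the fingers measure 114 mm over their backs; the gripper's body (76 mm by 85 mm) begins 54 mm behind the grasp point. The pads swing forward as they close: fully open they stand 13 mm farther back than shut.
Start: joints at [1.25, 0.26, -0.138, 1.173, 0, 1.571], TCP at [0.166, 0.498, 0.231] pointing down, gripper open.
Joint ranges: [-2.78, 2.78], [-0.83, 1.72], [-1.28, 1.37], [-1.9, 2.12], [-1.57, 1.48], [-3.14, 3.14]. Speed limits (rad/s): [2.57, 2.57, 3.14, 3.14, 3.14, 3.14].

### API

Orientations are given as a 3x3 rotation matrix whose columns are the frame's x, y, z axes.
In Python, from workcell import * gives the robot as it stands.
- The arm moves only by the shell command python3 -m creep 'ROWS' [FORCE]. ROWS is text: rows parted by semicolons, each of 7 numbers parted by spaces: the closure, from -1 (fully open) to 1 (shut), then the shift along the world's x, y, z in m, then the turn, a rotation vector about the world's x, y, z in rad. In form: fingers x y z ax ay az; .... A call has 1 to 20 rows; each row shifts and turns the commanded pose from where the row before left it; what a row does not reach is not made up. A row lasts 1/10 s, in which the tool goes at most 50 mm and 8.59 degrees, less where a joint would pass 70% of its speed; a pose out of reach is approached as far as the arm can. A call is refused whole if a number of a shift passes 0.05 or a number of a turn 0.15, either way. A call with a gripper value outside its range is refused whole. The fingers move at their own pace and stop on an object; FORCE is the grip in N (left out, the last holds). Time passes only in rows, so rows that do not move let the fingers close. It gives the time, the measured TCP pose, the force and the opening at its end, in the units of the state.
- sense(): the state, without advancing time (a new reading comes with each control period).
- grab_frame(name): name is "scene" or "side" or "wrist"; returns the picture (420x560x3 uint8, red, green, blue); there is no depth.
- get_calibration(name): a dict with "fov_y" (degrees; the focal length in pixels is half the picture's height over the tangent of half this angle, whatever the lens; pixels are square), "cx", "cy" (the principal point, pixels), "dist_coeffs" ([k1, k2, p1, p2, k3] as OpenCV has them; the pictures are not rectified), "camera_from_world" (4x4, takes a point from world to camera coordinates). Camera axes: x right, y up, looking along -z (the intrinsics and any distortion apply to the point x, -y, -z); pixel columns grow to the right and rows downward; lengths in m; the calibration is good to about 2 mm. A picture is of the moment at which its call begins: read the wrist's pose just before it. get_calibration takes no time and is no camera call; for the wrist camera it gives the pose at the moment of the call.
- hand_in(): hands the job in, once; it reports no verdict.
Trained networks look in the newest picture that a camera, given by its name, has taken for a name from the list of things; names that differ only in an ending like _2 or _b are one class to them, and where a whole thing is asked for, a point or a joint stands for the part that bears it (a point fixed in the world has none). Each returns a list of dicts, best first, with "confidence" (0 to 1); they miss things now and then, are a little off and sometimes report something else, mostly with a low value. They report only what shows in the picture. A call takes as long as a camera call. They do not tell look-alikes from the thing itself.
- recognise(camera, thing): "box" ([left, top, right, bottom] as shares, 0 to 1, of the picture: columns of its width, rows of its height, round what is visible of it).
- spot_point(camera, thing): "position" ([column, row] as shares, 0 to 1, of the picture: columns of its width, rows of its height: a listed point, or the origin of a listed thing).
The state is a dict: "time_s": time; "joint_positions": joint angles; "joint_velocities": joint speeds; "effort": joint torques, N m; "ee_pos": TCP position; "eef_rot": TCP orientation; "contact_force": force on the tool from outside, world axes, zero at the start; "torque": the same for the moment, N m; "finger_gap": finger opening in m.
Only numpy, scipy, OpenCV 4.12 (cv2) and the standard library are available. Lean on these libraries where they do the work, as an engineer would, in place of code of your own. Each camera call takes 0.05 s, during which the arm holds its last target. There are 200 camera calls.

### The job

A long bar is to be laid level across the screw jack and the work rest. Fit the loose crank over the upright shaft on top of the jack and wind it clockwise (seen from above) until the jack's round pad is level with the top of the work rest. Leave the crank sitting fully down on the shaft and do not move the work rest.

Things in the scene. Friction and masses are not known exactly. Their poses are not given: they have to be found in the camera images.
- crank_grip (a point): Loose crank, 0.3 kg, grip up: steel ring hub (40 mm outside, 26 bore, 24 high), flat arm 16 x 12, upright round wooden grip (24 dia, from 13 to 79 mm above the underside) that spins on its pin with slight friction, so the hand need not turn. Point: grip centre, 46 mm above the underside; z up, x along the arm to the hub, bore axis at x = 80 mm. Not the lever with solid boss and black ball.
- jack_shaft (a point): Top of fixed screw jack: disc 84 mm dia with shaft (18 dia, 40 tall, tapered tip); the hub drops over it onto the disc. Two pins (10 dia, 16 tall) 33 mm from the axis on this point's +y and -y: the arm must land between (its starting heading does), swings free, then pushes one. Point: shaft axis at disc top, 128 mm up, turns with it. Clockwise from above lifts 60 mm a turn; 0.2 N m, stays put.
- jack_pad (a point): The jack's lifting pad: a steel disc of 56 mm diameter on the end of an arm that rides up the jack's guide rods, 130 mm to the side of the screw. Point: centre of its top face, z up. It starts at its lowest, 48 mm above the bench, and has 64 mm of travel.
- rest_top (a point): The work rest: a steel foot fixed to the bench with a post carrying a flat plate 50 x 70 mm, set beforehand to a height between 78 and 100 mm and held by friction. Point: centre of the plate's top face, z up. The jack's pad is to come level with it.
Not all that is in view belongs to the job. What is shaped like the part that bears rest_top but red is not meant. Leave any white look-alike of the part that bears crank_grip alone.

How it is judged:
By the outcome, as a careful person would: the job done as asked, in the order asked, and still so for the second after the job is handed in, with the robot touching nothing.
It also fails if it takes over 58 s, if anything falls off the work surface, if the arm or the gripper's body presses on something with over 40 N, if the wrist force passes 120 N, or if a joint passes its speed limit or range.

## Working session

There is one attempt and no reset: what is moved stays moved. The work goes in short steps, Python scripts to look and compute and a shell command to move; the robot and the scene stay as the last step left them, time stands still between calls to the robot, and variables do not carry over. Pictures are saved under pics/ and viewed, about 8 in all and at most 12, crops included, and the job is handed in when it is done.

```bash
mkdir -p pics; cat > h.py <<'E'
from workcell import *
import numpy as np, cv2
def K(n):
    c=get_calibration(n); f=210/np.tan(np.radians(c["fov_y"])/2)
    return np.array([[f,0,c["cx"]],[0,f,c["cy"]],[0,0,1.]]),np.array(c["dist_coeffs"],float),np.array(c["camera_from_world"])
F=np.diag([1.,-1,-1])
def proj(n,P):
    k,d,T=K(n); R=F@T[:3,:3]; t=F@T[:3,3]
    return cv2.projectPoints(np.atleast_2d(P).astype(float),cv2.Rodrigues(R)[0],t,k,d)[0][:,0]
def ray(n,px,c=None):
    k,d,T=c or K(n); u=cv2.undistortPoints(np.array([[px]],float),k,d)[0,0]
    R=F@T[:3,:3]; t=F@T[:3,3]
    v=R.T@np.array([u[0],u[1],1]); return -R.T@t, v/np.linalg.norm(v)
def atz(n,px,z,c=None):
    o,v=ray(n,px,c); return o+v*(z-o[2])/v[2]
def tri(rays):
    A=sum(np.eye(3)-np.outer(v,v) for o,v in rays); b=sum((np.eye(3)-np.outer(v,v))@o for o,v in rays)
    X=np.linalg.solve(A,b); return X,[np.linalg.norm(np.cross(X-o,v)) for o,v in rays]
def save(n,name,box=None,s=1):
    im=grab_frame(n)
    if box: im=im[box[1]:box[3],box[0]:box[2]]
    cv2.imwrite("pics/"+name,cv2.resize(im[:,:,::-1],None,fx=s,fy=s,interpolation=cv2.INTER_CUBIC))
E
python3 - <<'E'
from h import *
np.set_printoptions(precision=4,suppress=True)
a=grab_frame("scene");b=grab_frame("side")
cv2.imwrite("pics/a.png",a[:,:,::-1]);cv2.imwrite("pics/b.png",b[:,:,::-1])
for n in("scene","side"):
  for t in("crank_grip","jack_shaft","jack_pad","rest_top"):
    print(n,t,[(np.round(np.array(r["position"])*[560,420],1),round(r["confidence"],2)) for r in spot_point(n,t)])
print(sense()["time_s"])
E
```

```text
scene crank_grip [(array([395.1, 258.6]), 0.85), (array([350. , 273.1]), 0.64)]
scene jack_shaft [(array([287. , 233.8]), 0.83)]
scene jack_pad [(array([263.7, 212.2]), 0.69), (array([347.3, 270.6]), 0.54)]
scene rest_top [(array([225.7, 104.7]), 0.67), (array([239.3, 165.5]), 0.62), (array([259.6, 133.3]), 0.54)]
side crank_grip [(array([229.3, 185.9]), 0.93), (array([178.8, 196. ]), 0.53)]
side jack_shaft [(array([285.4, 187.4]), 0.68)]
side jack_pad [(array([310.2, 237.4]), 0.55)]
side rest_top [(array([389.9, 373.2]), 0.85), (array([319. , 324.8]), 0.69), (array([350.9, 273.5]), 0.61)]
0.5
```

View pics/a.png

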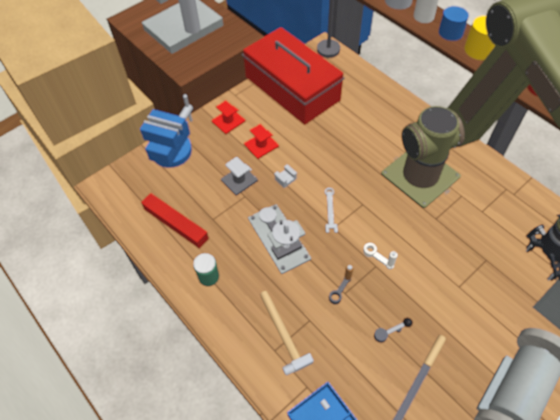

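View pics/b.png

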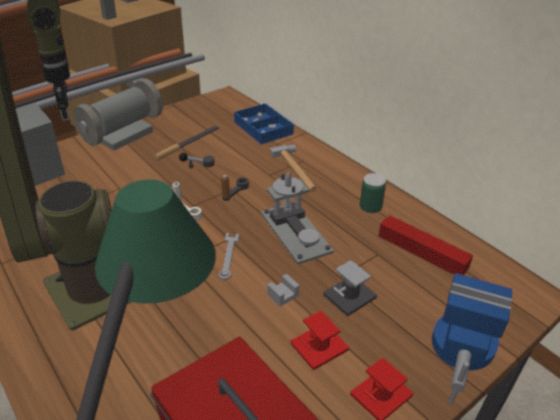

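Scene view: dark crank with a brown wooden grip at (349,271) and hub at (335,297). The white look-alike is at (371,249)–(392,260), the lever with black ball at (381,335)–(408,322). Jack at (285,235). Grey rest at (239,165), with red ones at (228,115) and (262,140). The dark crank with wooden grip and the grey rest fit the description. I'll triangulate them and confirm in an enlarged crop.

```bash
python3 - <<'E'
from h import *
np.set_printoptions(precision=4,suppress=True)
def T(a,b):return tri([ray("scene",a),ray("side",b)])
print("grip",T((350,273.1),(229.3,185.9)))
print("gripSpot z46",atz("scene",(350,273.1),.046),atz("side",(229.3,185.9),.046))
print("hub z24",atz("scene",(335,297),.024),atz("side",(241,184),.024))
print("shaft",T((287,233.8),(285.4,187.4)))
print("pad",T((263.7,212.2),(310.2,237.4)), atz("scene",(263.7,212.2),.048),atz("side",(310.2,237.4),.048))
print("rest",T((239.3,165.5),(350.9,273.5)))
print("pad2",T((268,214),(310.2,237.4)))
a=grab_frame("scene")[150:310,210:410];b=grab_frame("side")[160:310,210:410]
r=lambda i:cv2.resize(i,None,fx=4,fy=4,interpolation=cv2.INTER_CUBIC)[:,:,::-1]
cv2.imwrite("pics/c.png",r(a)[:600]);cv2.imwrite("pics/d.png",r(b))
E
```

```text
grip (array([0.4891, 0.1123, 0.0472]), [np.float64(0.009198191643626051), np.float64(0.009198191643625848)])
gripSpot z46 [0.4808 0.1172 0.046 ] [0.4961 0.1066 0.046 ]
hub z24 [0.5631 0.1371 0.024 ] [0.5474 0.1199 0.024 ]
shaft (array([ 0.5589, -0.0847,  0.1196]), [np.float64(0.0008965893523339568), np.float64(0.000896589352333924)])
pad (array([ 0.5328, -0.228 ,  0.0489]), [np.float64(0.0033919547441200516), np.float64(0.003391954744119796)]) [ 0.5349 -0.2308  0.048 ] [ 0.5308 -0.2252  0.048 ]
rest (array([ 0.4894, -0.4149,  0.0849]), [np.float64(0.0021159075459096185), np.float64(0.002115907545909637)])
pad2 (array([ 0.5305, -0.22  ,  0.0447]), [np.float64(0.0037455647925821204), np.float64(0.0037455647925822744)])
```

View pics/c.png

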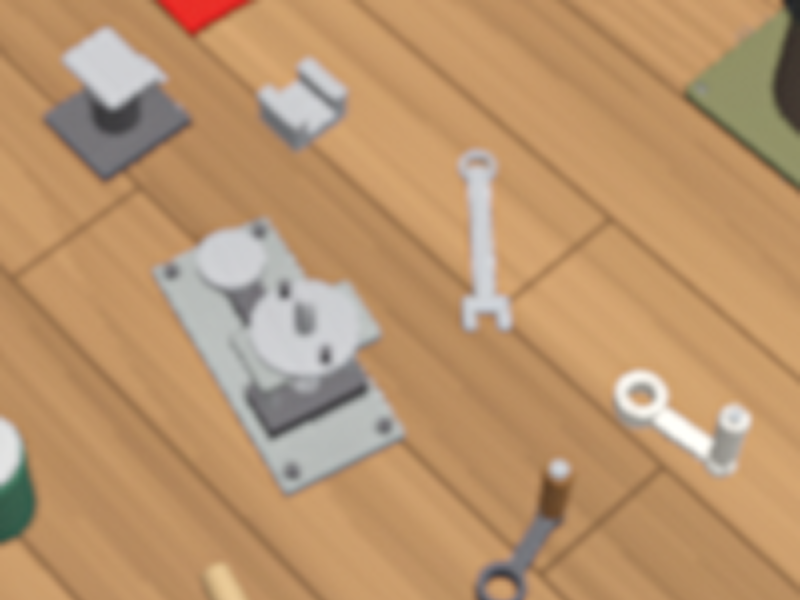

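View pics/d.png

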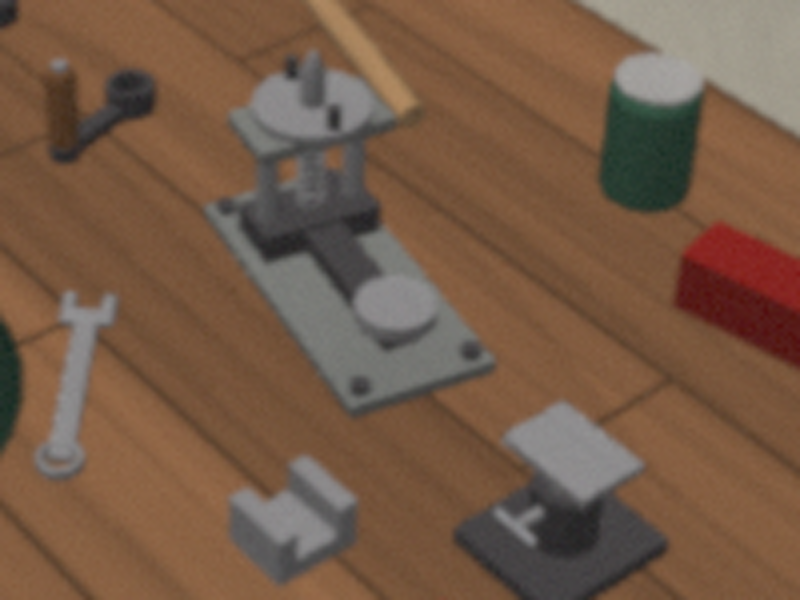

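```bash
python3 - <<'E'
from h import *
np.set_printoptions(precision=4,suppress=True)
s=lambda p:((p[0]+.5)/4-.5+210,(p[1]+.5)/4-.5+150)
d=lambda p:((p[0]+.5)/4-.5+210,(p[1]+.5)/4-.5+160)
for n,a,b,z in [("griptop",(558,467),(60,67),.079),("hub",(500,582),(130,84),.024),("disc",(305,327),(313,103),.128),
 ("pinA",(285,288),(334,112),.144),("pinB",(326,353),(292,66),.144),("pad",(231,258),(396,306),.048),("rest",(112,67),(573,452),.09),
 ("shafttip",(303,307),(312,56),.168)]:
  X,e=tri([ray("scene",s(a)),ray("side",d(b))]); print(n,X,np.round(e[0],4),atz("scene",s(a),z)[:2],atz("side",d(b),z)[:2])
g=get_calibration("wrist"); print(np.linalg.inv(g["camera_from_world"]),g["fov_y"]); print(sense()["eef_rot"],sense()["ee_pos"])
E
```

```text
griptop [0.4831 0.11   0.0841] 0.0007 [0.4803 0.1089] [0.4876 0.116 ]
hub [0.5601 0.132  0.0248] 0.0002 [0.5596 0.1319] [0.5609 0.1329]
disc [ 0.5606 -0.0904  0.1289] 0.0009 [ 0.5596 -0.0902] [ 0.5621 -0.0899]
pinA [ 0.5537 -0.121   0.1413] 0.0009 [ 0.5541 -0.1192] [ 0.5519 -0.1245]
pinB [ 0.5679 -0.0581  0.1393] 0.0008 [ 0.569  -0.0555] [ 0.564  -0.0641]
pad [ 0.531  -0.2176  0.0473] 0.0006 [ 0.5308 -0.2168] [ 0.5309 -0.2187]
rest [ 0.4956 -0.4157  0.0847] 0.0017 [ 0.4967 -0.4108] [ 0.4928 -0.4203]
shafttip [ 0.5629 -0.0874  0.1649] 0.0004 [ 0.5644 -0.0862] [ 0.5597 -0.0907]
[[ 0.3158 -0.9158 -0.2483  0.1026]
 [ 0.9488  0.3047  0.0829  0.5192]
 [-0.0003 -0.2618  0.9651  0.3747]
 [ 0.      0.      0.      1.    ]] 58.514369824015404
[[ 0.3153  0.949   0.    ]
 [ 0.949  -0.3153  0.0001]
 [ 0.0001 -0.     -1.    ]] [0.1655 0.4982 0.2313]
```

```bash
R="-1 0.0265 -0.032 0 0 0 -0.081"; python3 -m creep '-1 0.0265 -0.032 0 0 0 -0.081;-1 0.0265 -0.032 0 0 0 -0.081;-1 0.0265 -0.032 0 0 0 -0.081;-1 0.0265 -0.032 0 0 0 -0.081;-1 0.0265 -0.032 0 0 0 -0.081;-1 0.0265 -0.032 0 0 0 -0.081;-1 0.0265 -0.032 0 0 0 -0.081;-1 0.0265 -0.032 0 0 0 -0.081;-1 0.0265 -0.032 0 0 0 -0.081;-1 0.0265 -0.032 0 0 0 -0.081;-1 0.0265 -0.032 0 0 0 -0.081;-1 0.0265 -0.032 0 0 0 -0.081;-1 0 0 0 0 0 0;-1 0 0 0 0 0 0' 60
python3 - <<'E'
from h import *
np.set_printoptions(precision=4,suppress=True)
s=sense();print(s["ee_pos"],s["eef_rot"],s["contact_force"])
save("wrist","w1.png")
print([(np.round(np.array(r["position"])*[560,420],1),round(r["confidence"],2)) for r in spot_point("wrist","crank_grip")])
print(proj("wrist",[[.484,.111,.079],[.484,.111,.046],[.560,.132,.024],[.561,-.09,.128]]))
E
```

```text
time_s: 2.0
ee_pos: [0.4838, 0.1135, 0.2311]
eef_rot: [[0.962, 0.273, -0.001], [0.273, -0.962, 0.0], [-0.001, -0.0, -1.0]]
contact_force: [-0.6, -0.2, 0.2]
finger_gap: 0.0851
[0.4838 0.1135 0.2311] [[ 0.9621  0.2728 -0.0007]
 [ 0.2728 -0.9621  0.0003]
 [-0.0006 -0.0005 -1.    ]] [-0.5512 -0.1505  0.1877]
[(array([147.3,  76.6]), 0.94), (array([285.8, 186.7]), 0.71)]
[[283.8358 196.7091]
 [283.8446 188.192 ]
 [366.6304 184.1189]
 [306.1594 459.6191]]
```

View pics/w1.png

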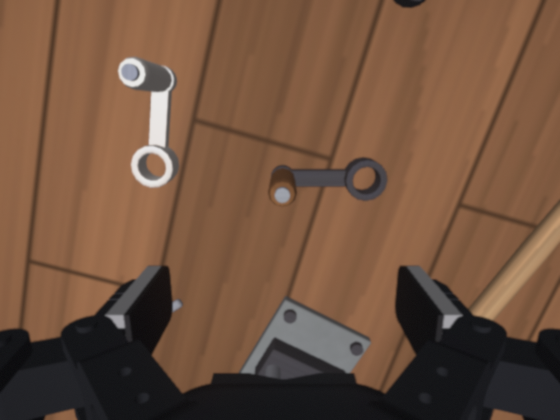

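The wrist view confirms it: wooden grip top at (282,195), arm running right to the hub at (366,179), white look-alike at top left. The arm lies along the jaw axis as planned.

```bash
python3 - <<'E'
from h import *
np.set_printoptions(precision=4,suppress=True)
g=atz("wrist",(282.3,195.3),.079);h=atz("wrist",(366,179),.020);h2=atz("wrist",(366,179),.024)
print(g,h,h2,np.linalg.norm((h-g)[:2]),np.degrees(np.arctan2(*(h2-g)[1::-1])))
E
```

```text
[0.4825 0.1118 0.079 ] [0.5589 0.136  0.02  ] [0.5578 0.1365 0.024 ] 0.0801255846911471 18.17785086986432
```

```bash
python3 -m creep '-1 -0.001 -0.002 -0.04 0 0 0;-1 0 0 -0.04 0 0 0;-1 0 0 -0.04 0 0 0;-1 0 0 -0.03 0 0 0.02;-1 0 0 -0.03 0 0 0;-1 0 0 -0.02 0 0 0;-1 0 0 0 0 0 0;0.2 0 0 0 0 0 0;0.6 0 0 0 0 0 0;1 0 0 0 0 0 0;1 0 0 0 0 0 0;1 0 0 0 0 0 0;1 0 0 0 0 0 0;1 0 0 0 0 0 0' 80
```

```text
time_s: 3.5
ee_pos: [0.4831, 0.1123, 0.0326]
eef_rot: [[0.956, 0.293, 0.001], [0.293, -0.956, 0.001], [0.002, -0.0, -1.0]]
contact_force: [-1.2, 0.1, 7.3]
finger_gap: 0.0224
```

```bash
python3 -m creep '1 0 0 0.01 0 0 0;1 0 0 0.02 0 0 0;1 0 0 0.03 0 0 0;1 0 0 0.03 0 0 0;1 0 0 0.03 0 0 0;1 0 0 0.03 0 0 0;1 0 0 0.03 0 0 0;1 0 0 0.015 0 0 0;1 0 0 0 0 0 0;1 0 0 0 0 0 0;1 0 0 0 0 0 0'
python3 - <<'E'
from h import *
s=sense();print(s["ee_pos"],s["contact_force"],s["torque"])
a=grab_frame("scene")[130:330,280:430];b=grab_frame("side")[90:240,160:310];w=grab_frame("wrist")
r=lambda i:cv2.resize(i,(400,400*i.shape[0]//i.shape[1]),interpolation=cv2.INTER_CUBIC)[:,:,::-1]
m=np.zeros((580,800,3),np.uint8);A=r(w);B=r(b);m[:300,:400]=A;m[:400,400:]=B;m[300:580,:210]=cv2.resize(a[:,:,::-1],(210,280));cv2.imwrite("pics/m.png",m)
p=s["ee_pos"]; print(proj("wrist",[p+[.077,.022,-.009]]),proj("side",[p+[.077,.022,-.009]]))
E
```

```text
time_s: 4.6
ee_pos: [0.4813, 0.1118, 0.2248]
eef_rot: [[0.956, 0.293, -0.003], [0.293, -0.956, -0.001], [-0.003, -0.0, -1.0]]
contact_force: [1.2, -0.5, -2.7]
finger_gap: 0.0225
[0.48126205 0.11184966 0.2248375 ] [ 1.1691668  -0.45292266 -2.67971404] [-0.02299511  0.17275432 -0.04303335]
[[464.34360176 266.82321625]] [[239.05630374 126.41858249]]
```

View pics/m.png

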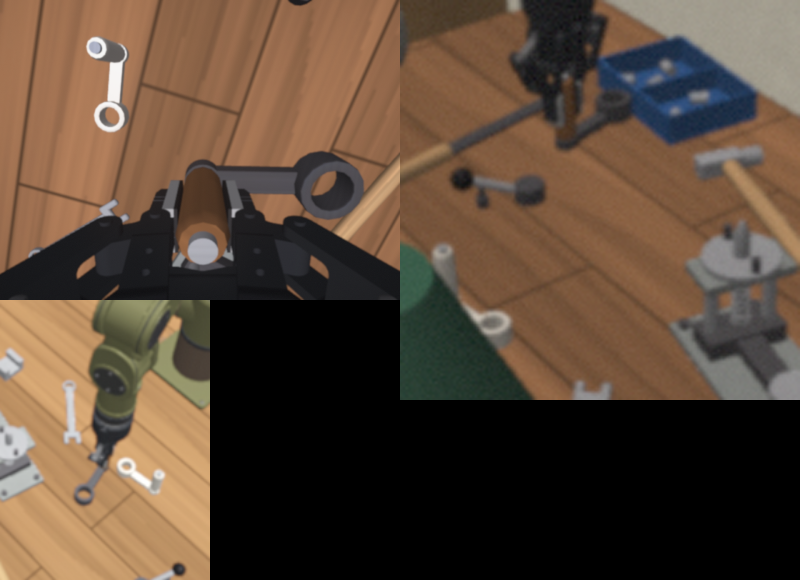

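```bash
python3 -m creep '1 0.003 -0.006 0 0 0 0;1 0 -0.012 0 0 0 0;1 0 -0.018 0 0 0 0;1 0 -0.02 0 0 0 0;1 0 -0.02 0 0 0 0;1 0 -0.02 0 0 0 0;1 0 -0.02 0 0 0 0;1 0 -0.02 0 0 0 0;1 0 -0.02 0 0 0 0;1 0 -0.02 0 0 0 0;1 0 -0.018 0 0 0 0;1 0 -0.014 0 0 0 0;1 0 -0.01 0 0 0 0;1 0 -0.006 0 0 0 0;1 0 -0.002 0 0 0 0;1 0 0 0 0 0 0;1 0 0 0 0 0 0;1 0 0 0 0 0 0'
python3 - <<'E'
from h import *
s=sense();p=np.array(s["ee_pos"]);print(p)
a=grab_frame("scene");b=grab_frame("side");w=grab_frame("wrist")
for n,i in zip("sdw",(a,b,w)):cv2.imwrite(f"pics/raw_{n}.png",i[:,:,::-1])
hub=p+[.0763,.0241,-.0086]
for n in("scene","side","wrist"):print(n,proj(n,[hub,[.561,-.0902,.168],[.561,-.0902,.128]]).round(1))
def crop(i,c,h,s):c=np.array(c);return cv2.resize(i[c[1]-h:c[1]+h,c[0]-h:c[0]+h,::-1],(s,s),interpolation=cv2.INTER_CUBIC)
ps=proj("scene",[hub])[0].astype(int);pd=proj("side",[hub])[0].astype(int)
print(ps,pd)
m=np.zeros((600,800,3),np.uint8);m[:400,:400]=crop(a,ps,25,400);m[:400,400:]=crop(b,pd,25,400)
x,y=proj("wrist",[hub])[0].astype(int);print(x,y)
q=w[max(0,y-70):y+70,x-130:x+90,::-1];q=cv2.resize(q,None,fx=2.2,fy=2.2)[:200];
cv2.imwrite("pics/n.png",m)
cv2.imwrite("pics/n2.png",cv2.resize(w[180:340,340:560,::-1],None,fx=3.6,fy=3.6,interpolation=cv2.INTER_CUBIC))
E
```

```text
time_s: 6.55
ee_pos: [0.4855, -0.1133, 0.2263]
eef_rot: [[0.956, 0.294, -0.0], [0.294, -0.956, 0.0], [-0.0, -0.0, -1.0]]
contact_force: [0.5, 0.6, -3.3]
finger_gap: 0.0222
[ 0.48554661 -0.11326071  0.22632027]
scene [[285.1 216.4]
 [285.3 224.9]
 [285.5 231.6]]
side [[288.2 157.4]
 [287.9 173.4]
 [287.6 185.6]]
wrist [[466.2 262.3]
 [422.9 228.4]
 [401.5 209.7]]
[285 216] [288 157]
466 262
```

View pics/n.png

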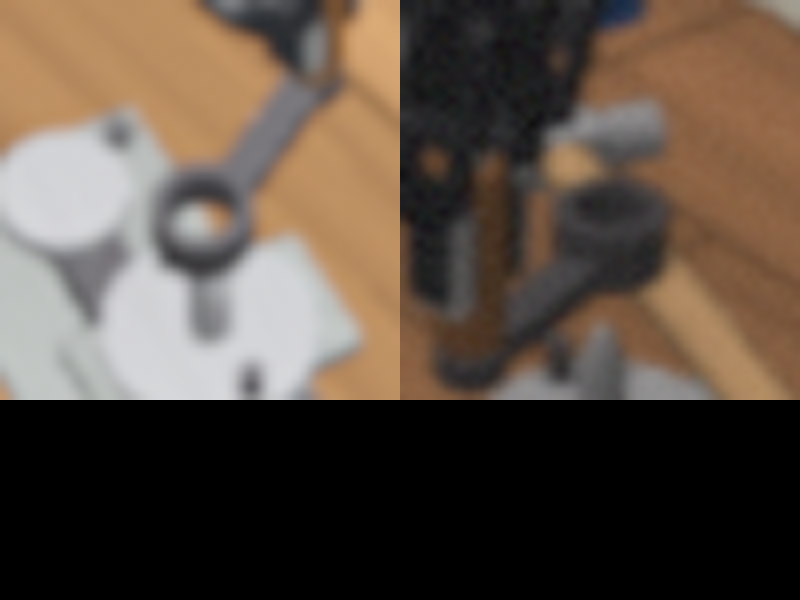

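View pics/n2.png

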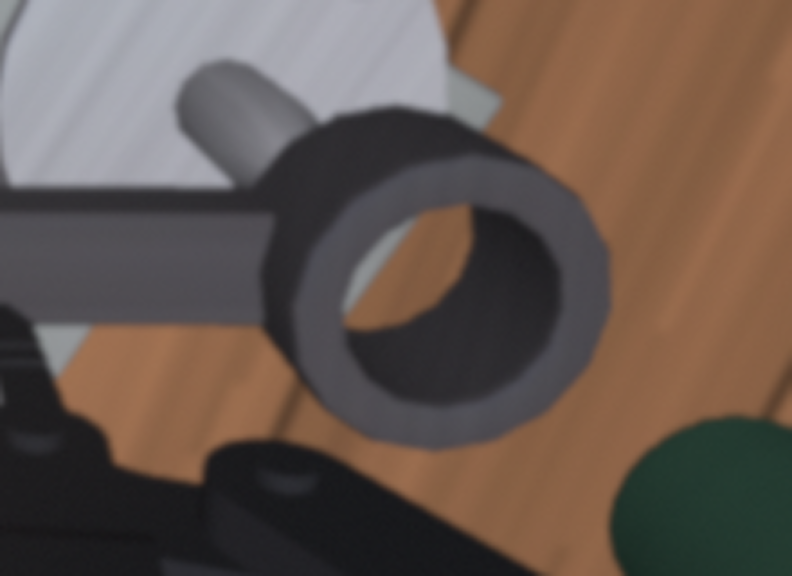

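```bash
python3 - <<'E'
from h import *
np.set_printoptions(precision=4,suppress=True)
w=lambda p:(p[0]/3.6+339.6,p[1]/3.6+179.6)
print("wrist hub",atz("wrist",w((452,305)),.2177),"base",atz("wrist",w((228,109)),.128))
print("hub",tri([ray("scene",(285.4,217.3)),ray("side",(289.2,158))]),atz("scene",(285.4,217.3),.2177),atz("side",(289.2,158),.2177))
print("shaft",tri([ray("scene",(285.8,231.6)),ray("side",(288,173.3+12.2))]),atz("side",(288.2,173.3),.168))
E
```

```text
wrist hub [ 0.5618 -0.0902  0.2177] base [ 0.562  -0.0901  0.128 ]
hub (array([ 0.5635, -0.0886,  0.2151]), [np.float64(0.0017497335091308142), np.float64(0.001749733509130547)]) [ 0.5632 -0.0863  0.2177] [ 0.5621 -0.093   0.2177]
shaft (array([ 0.5611, -0.0903,  0.1282]), [np.float64(0.0009005822636682429), np.float64(0.0009005822636682268)]) [ 0.5619 -0.0904  0.168 ]
```

```bash
python3 -m creep '1 0 0 -0.01 0 0 0;1 0 0 -0.01 0 0 0;1 0 0 -0.01 0 0 0;1 0 0 -0.01 0 0 0;1 0 0 -0.005 0 0 0;1 0 0 0 0 0 0;1 0 0 0 0 0 0' | grep -v rot;  python3 -m creep '1 0 0 -0.005 0 0 0;1 0 0 -0.005 0 0 0;1 0 0 -0.004 0 0 0;1 0 0 -0.003 0 0 0;1 0 0 -0.002 0 0 0;1 0 0 0 0 0 0;1 0 0 0 0 0 0'|grep -v rot; python3 -m creep '1 0 0 -0.001 0 0 0;1 0 0 0 0 0 0'
```

```text
time_s: 7.4
ee_pos: [0.4857, -0.1138, 0.1813]
contact_force: [-0.6, -0.6, -2.9]
finger_gap: 0.0227
time_s: 8.1
ee_pos: [0.4856, -0.1138, 0.1623]
contact_force: [1.1, 0.3, -2.0]
finger_gap: 0.0224
time_s: 8.3
ee_pos: [0.4856, -0.1138, 0.1613]
eef_rot: [[0.956, 0.294, 0.0], [0.294, -0.956, -0.0], [0.0, 0.0, -1.0]]
contact_force: [-0.4, -0.2, -3.5]
finger_gap: 0.0225
```

```bash
python3 -m creep '1 0 0 -0.001 0 0 0;1 0 0 0 0 0 0'|grep -E "pos|force"; python3 -m creep '1 0 0 -0.001 0 0 0;1 0 0 0 0 0 0'|grep -E "pos|force";python3 -m creep '1 0 0 0 0 0 0'|grep -E "pos|force"; python3 - <<'E'
from h import *
s=sense();p=np.array(s["ee_pos"]);w=grab_frame("wrist")
cv2.imwrite("pics/w3.png",cv2.resize(w[140:340,260:560,::-1],None,fx=2.6,fy=2.6,interpolation=cv2.INTER_CUBIC))
print(proj("wrist",[[.562,-.0902,.168],[.562,-.0902,.152]]))
E
```

```text
ee_pos: [0.4857, -0.1139, 0.1606]
contact_force: [-0.8, 0.5, -0.9]
ee_pos: [0.4856, -0.114, 0.1604]
contact_force: [-3.1, 0.2, 5.8]
ee_pos: [0.4857, -0.1139, 0.1604]
contact_force: [-2.4, 0.1, 4.6]
[[484.8447787  279.48719817]
 [465.96717565 263.24930158]]
```

View pics/w3.png

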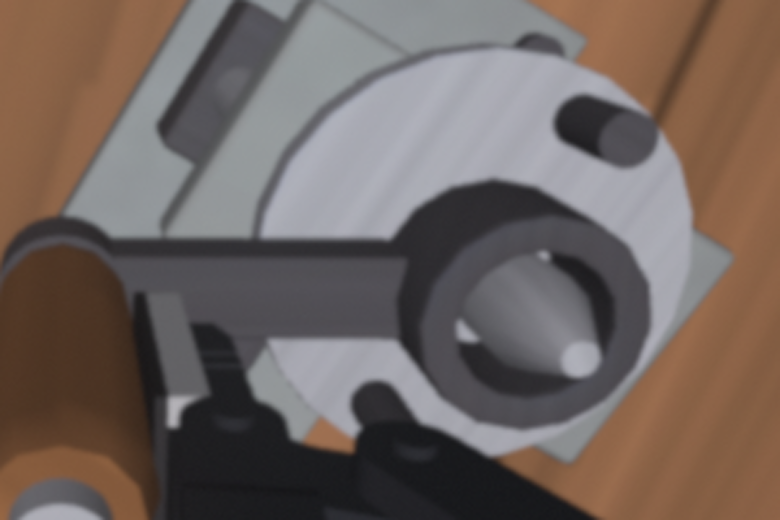

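Seated: shaft tip through the bore, arm between the pins (pin at crop (625,140) and (380,400)), 5 N down force. Now compute the circle rows.

```bash
cat > circ.py <<'E'
import sys;from h import *
C=np.array([.562,-.0902]);r=.08
a0=float(sys.argv[1]);st=float(sys.argv[2]);n=int(sys.argv[3])
p=C+r*np.array([np.cos(np.radians(a0)),np.sin(np.radians(a0))])
for i in range(1,n+1):
    a=np.radians(a0-st*i);q=np.round(C+r*np.array([np.cos(a),np.sin(a)])-p,4);p=p+q
    print(*q.round(4),end="; ")
print()
E
python3 circ.py 197.3 10 27
```

```text
-0.003 0.0136; -0.0005 0.014; 0.0018 0.0138; 0.0043 0.0133; 0.0065 0.0123; 0.0085 0.011; 0.0103 0.0094; 0.0118 0.0075; 0.0129 0.0053; 0.0136 0.0029; 0.0139 0.0006; 0.0139 -0.0019; 0.0133 -0.0042; 0.0123 -0.0065; 0.011 -0.0085; 0.0094 -0.0103; 0.0075 -0.0118; 0.0053 -0.0129; 0.0029 -0.0136; 0.0006 -0.014; -0.0019 -0.0138; -0.0042 -0.0133; -0.0065 -0.0123; -0.0085 -0.0111; -0.0103 -0.0093; -0.0118 -0.0075; -0.0129 -0.0053;
```

```bash
python3 -m creep '1 -0.003 0.0136 0 0 0 0;1 -0.0005 0.014 0 0 0 0;1 0.0018 0.0138 0 0 0 0;1 0 0 0 0 0 0'|grep -E "pos|force"; python3 -m creep '1 0.0043 0.0133 0 0 0 0;1 0.0065 0.0123 0 0 0 0;1 0.0085 0.011 0 0 0 0;1 0.0103 0.0094 0 0 0 0;1 0 0 0 0 0 0;1 0 0 0 0 0 0'
```

```text
ee_pos: [0.4841, -0.0706, 0.1603]
contact_force: [-2.6, 0.7, 6.7]
time_s: 9.85
ee_pos: [0.5145, -0.024, 0.1605]
eef_rot: [[0.955, 0.296, 0.003], [0.296, -0.955, 0.003], [0.003, -0.002, -1.0]]
contact_force: [-1.0, 2.5, 5.3]
finger_gap: 0.0222
```

```bash
python3 -m creep '1 0.0118 0.0075 0 0 0 0;1 0.0129 0.0053 0 0 0 0;1 0 0 0 0 0 0'|grep -E "pos|force"; python3 -m creep '1 0.0136 0.0029 0 0 0 0;1 0 0 0 0 0 0'|grep -E "pos|force";python3 -m creep '1 0.0139 0.0006 0 0 0 0;1 0 0 0 0 0 0'|grep -E "pos|force"; python3 -m creep '1 0.0139 -0.0019 0 0 0 0;1 0 0 0 0 0 0'|grep -E "pos|force"
python3 - <<'E'
from h import *
for i,n in enumerate(("scene","side")):
  print(n,[(np.round(np.array(r["position"])*[560,420],1),round(r["confidence"],2)) for r in (grab_frame(n),spot_point(n,"jack_pad"))[1]])
E
```

```text
ee_pos: [0.5401, -0.0117, 0.1604]
contact_force: [-0.5, 1.1, 4.7]
ee_pos: [0.5534, -0.0092, 0.1604]
contact_force: [1.2, 1.4, 5.2]
ee_pos: [0.5673, -0.0089, 0.1603]
contact_force: [0.4, -0.5, 5.2]
ee_pos: [0.5811, -0.0111, 0.1604]
contact_force: [0.2, -0.2, 5.8]
scene []
side [(array([307.4, 234.3]), 0.9)]
```

```bash
python3 -m creep '1 0.0133 -0.0042 0 0 0 0;1 0.0123 -0.0065 0 0 0 0;1 0.011 -0.0085 0 0 0 0;1 0.0094 -0.0103 0 0 0 0;1 0 0 0 0 0 0'|grep -E "pos|force"; python3 -m creep '1 0.0075 -0.0118 0 0 0 0;1 0.0053 -0.0129 0 0 0 0;1 0.0029 -0.0136 0 0 0 0;1 0.0006 -0.014 0 0 0 0;1 0 0 0 0 0 0'|grep -E "pos|force"; python3 -m creep '1 -0.0019 -0.0138 0 0 0 0;1 -0.0042 -0.0133 0 0 0 0;1 -0.0065 -0.0123 0 0 0 0;1 -0.0085 -0.0111 0 0 0 0;1 0 0 0 0 0 0;1 0 0 0 0 0 0'|grep -E "time|pos|force"
python3 - <<'E'
from h import *
a=grab_frame("scene");b=grab_frame("side")
m=np.zeros((600,800,3),np.uint8)
m[:,:400]=cv2.resize(a[145:245,225:291+1][:, :66,::-1],(400,606))[:600]
m[:,400:]=cv2.resize(b[205:305,294:394,::-1],(400,400),interpolation=cv2.INTER_CUBIC).repeat(1,0)[:400].tolist()+[[[0]*3]*400]*200
cv2.imwrite("pics/p.png",m);cv2.imwrite("pics/rs.png",a[:,:,::-1]);cv2.imwrite("pics/rd.png",b[:,:,::-1])
E
```

```text
ee_pos: [0.6259, -0.0418, 0.1603]
contact_force: [-2.2, -0.9, 7.9]
ee_pos: [0.6412, -0.0937, 0.1602]
contact_force: [-1.6, 0.1, 7.5]
time_s: 12.55
ee_pos: [0.6204, -0.1436, 0.1602]
contact_force: [-1.4, -0.0, 7.3]
```

View pics/p.png

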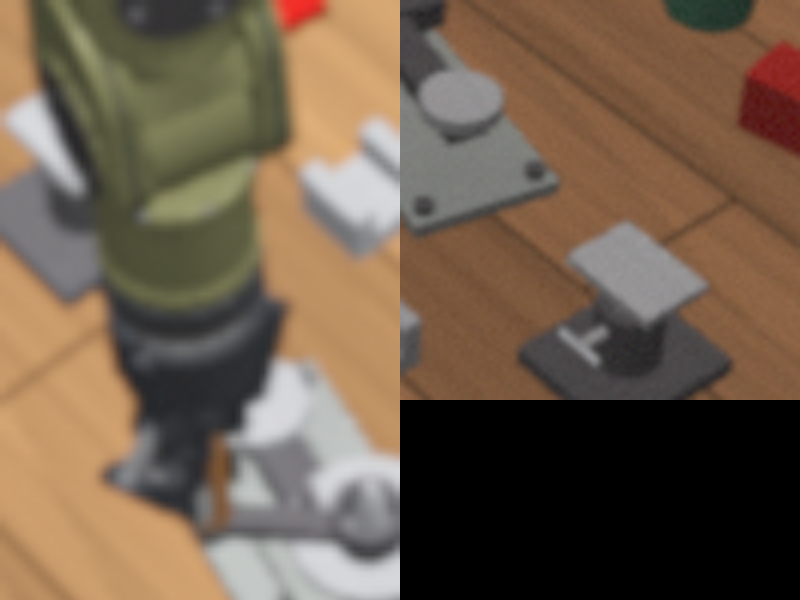

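```bash
cat > snap.py <<'E'
import sys,pickle;from h import *
n=sys.argv[1];k=K("wrist");im=grab_frame("wrist");pickle.dump((k,im),open(f"pics/{n}.pkl","wb"))
E
python3 -m creep '0.5 0 0 0 0 0 0;-0.3 0 0 0 0 0 0;-1 0 0 0 0 0 0;-1 0 0 0 0 0 0;-1 0 0 0 0 0 0;-1 0 0 0.01 0 0 0;-1 0 0 0.02 0 0 0;-1 0 0 0.03 0 0 0;-1 0 0 0.03 0 0 0;-1 -0.005 -0.037 0 0 0 0;-1 -0.005 -0.037 0 0 0 0;-1 0 0 0 0 0 0;-1 0 0 0 0 0 0;-1 0 0 0 0 0 0;-1 0 0 0 0 0 0'|grep -E "time|pos|force"; python3 snap.py padA
python3 -m creep '-1 -0.02 0 0 0 0 0;-1 -0.04 0 0 0 0 0;-1 -0.04 0 0 0 0 0;-1 -0.04 0 0 0 0 0;-1 -0.02 0 0 0 0 0;-1 0 0 0 0 0 0;-1 0 0 0 0 0 0;-1 0 0 0 0 0 0'|grep -E "time|pos|force"; python3 snap.py padB
python3 -m creep '-1 -0.005 -0.027 0 0 0 0;-1 -0.006 -0.034 0 0 0 0;-1 -0.006 -0.034 0 0 0 0;-1 -0.006 -0.034 0 0 0 0;-1 -0.006 -0.034 0 0 0 0;-1 -0.006 -0.034 0 0 0 0;-1 0 0 0 0 0 0;-1 0 0 0 0 0 0;-1 0 0 0 0 0 0'|grep -E "time|pos|force"; python3 snap.py restB
python3 -m creep '-1 0.02 0 0 0 0 0;-1 0.04 0 0 0 0 0;-1 0.04 0 0 0 0 0;-1 0.04 0 0 0 0 0;-1 0.02 0 0 0 0 0;-1 0 0 0 0 0 0;-1 0 0 0 0 0 0;-1 0 0 0 0 0 0'|grep -E "time|pos|force"; python3 snap.py restA
python3 - <<'E'
import pickle,numpy as np,cv2
I=[pickle.load(open(f"pics/{n}.pkl","rb"))[1] for n in("padA","padB","restA","restB")]
m=np.vstack([np.hstack(I[:2]),np.hstack(I[2:])]);cv2.imwrite("pics/q.png",cv2.resize(m[:,:,::-1],(800,600),interpolation=cv2.INTER_AREA))
E
```

```text
time_s: 14.15
ee_pos: [0.6109, -0.2173, 0.2494]
contact_force: [0.8, -0.3, -0.2]
time_s: 15.0
ee_pos: [0.4522, -0.2182, 0.2495]
contact_force: [-0.5, -0.8, -0.3]
time_s: 15.95
ee_pos: [0.4163, -0.4145, 0.2488]
contact_force: [0.2, 0.5, -0.3]
time_s: 16.8
ee_pos: [0.5748, -0.4147, 0.2497]
contact_force: [-0.3, 0.4, -1.2]
```

View pics/q.png

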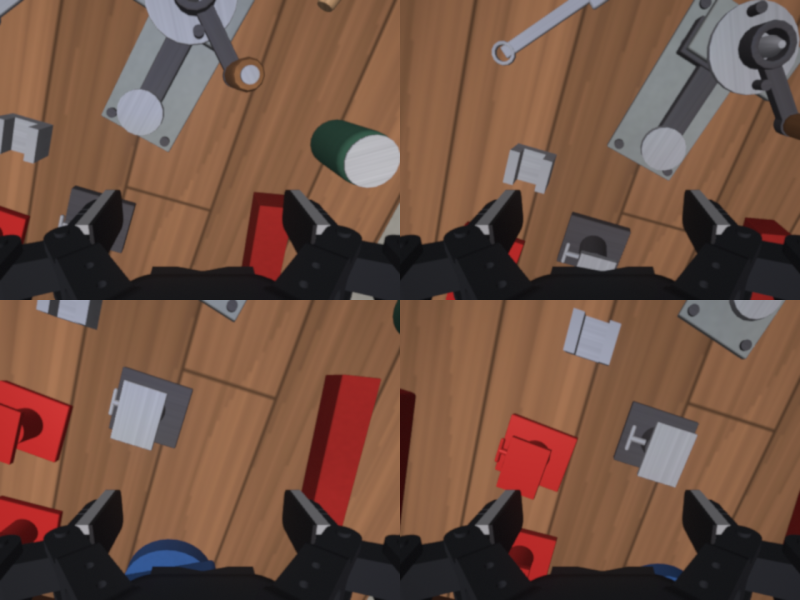

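```bash
cat > fit.py <<'E'
import pickle,sys;from h import *
from scipy.optimize import minimize
from scipy.ndimage import map_coordinates,gaussian_filter
def load(n):
    k,im=pickle.load(open(f"pics/{n}.pkl","rb")); return k,gaussian_filter(im[:,:,2].astype(float),1.0)
def pj(k,P):
    R=F@k[2][:3,:3];t=F@k[2][:3,3];return cv2.projectPoints(P,cv2.Rodrigues(R)[0],t,k[0],k[1])[0][:,0]
def score(views,shape,q,d=.0012):
    s=0
    for k,g in views:
        i,o=[map_coordinates(g,pj(k,shape(q,e))[:,::-1].T,order=1) for e in(-d,d)]
        s+=np.mean(np.clip(i-o,-20,40))
    return -s
th=np.linspace(0,2*np.pi,240,endpoint=False)
circ=lambda q,e:np.c_[q[0]+(.028+e)*np.cos(th),q[1]+(.028+e)*np.sin(th),0*th+q[2]]
u=np.linspace(-.92,.92,60)
def rect(q,e):
    a,b=.025,.035;L=np.r_[np.c_[u*a,0*u+b+e],np.c_[u*a,0*u-b-e],np.c_[0*u+a+e,u*b],np.c_[0*u-a-e,u*b]]
    c,s=np.cos(q[3]),np.sin(q[3]);return np.c_[q[0]+c*L[:,0]-s*L[:,1],q[1]+s*L[:,0]+c*L[:,1],0*L[:,0]+q[2]]
def fit(names,shape,starts):
    V=[load(n) for n in names];best=None
    for q0 in starts:
        sx=np.vstack([q0]+[np.array(q0)+np.eye(len(q0))[i]*(.003 if i<3 else .1) for i in range(len(q0))])
        for d in(.002,.001):
            r=minimize(lambda q:score(V,shape,q,d),sx[0] if d==.002 else r.x,method="Nelder-Mead",options=dict(initial_simplex=sx if d==.002 else None,xatol=1e-5,fatol=1e-4,maxiter=600))
        if best is None or r.fun<best.fun:best=r
    return best
if __name__=="__main__":
    np.set_printoptions(precision=4,suppress=True)
    p=fit(("padA","padB"),circ,[[.531,-.218,z] for z in(.065,.07,.075)]);print("pad",p.x,p.fun)
    r=fit(("restA","restB"),rect,[[.494,-.415,z,y] for z in(.08,.085,.09,.095) for y in(-.2,.2,-.5,.5,1.2,1.8,1.5)]);print("rest",r.x,r.fun)
    for nm,sh,q in(("padA",circ,p.x),("padB",circ,p.x),("restA",rect,r.x),("restB",rect,r.x)):
        k,im=pickle.load(open(f"pics/{nm}.pkl","rb"));im=im.copy()
        c=pj(k,sh(q,0));f=c.mean(0).astype(int);s=8
        w=cv2.resize(im[f[1]-37:f[1]+37,f[0]-50:f[0]+50,::-1],None,fx=4,fy=4,interpolation=cv2.INTER_CUBIC)
        for a in c[::4]:cv2.circle(w,tuple(((a-f+[50,37]+.5)*4).astype(int)),1,(0,0,255),-1)
        cv2.imwrite(f"pics/o_{nm}.png",w)
    O=[cv2.imread(f"pics/o_{n}.png") for n in("padA","padB","restA","restB")]
    cv2.imwrite("pics/o.png",np.vstack([np.hstack(O[:2]),np.hstack(O[2:])]))
E
python3 fit.py
```

```text
pad [ 0.5312 -0.2161  0.0727] -56.4936328867372
rest [ 0.4973 -0.4152  0.0858 -0.0137] -79.49393405569714
```

```bash
python3 circ.py -42.4 10 9; python3 -m creep '-1 0.0056 0.021 0 0 0 0;-1 0.006 0.04 0 0 0 0;-1 0.006 0.04 0 0 0 0;-1 0.006 0.04 0 0 0 0;-1 0.006 0.04 0 0 0 0;-1 0.006 0.04 0 0 0 0;-1 0.006 0.03 0 0 0 0;-1 0.004 0.02 0 0 0 0;-1 0 0 0 0 0 0;-1 0 0 0 0 0 0'|grep -E "time|pos|force"; python3 snap.py grip;python3 - <<'E'
from h import *
print([(np.round(np.array(r["position"])*[560,420],1),round(r["confidence"],2)) for r in spot_point("wrist","crank_grip")])
print(proj("wrist",[[.6204,-.1436,.174]]))
E
```

```text
-0.0103 -0.0094; -0.0117 -0.0076; -0.0129 -0.0053; -0.0136 -0.0031; -0.0139 -0.0006; -0.0139 0.0018; -0.0133 0.0042; -0.0123 0.0064; -0.0111 0.0085; 
time_s: 17.85
ee_pos: [0.6207, -0.1439, 0.2499]
contact_force: [-0.5, -0.0, 0.6]
[(array([287.1, 221.1]), 0.72)]
[[283.6307578  217.14659094]]
```

Grip is where I left it. Regrip and wind 70° more.

```bash
python3 -m creep '-1 0 0 -0.03 0 0 0;-1 0 0 -0.03 0 0 0;-1 0 0 -0.02 0 0 0;-1 0 0 -0.009 0 0 0;-1 0 0 0 0 0 0;-1 0 0 0 0 0 0;0.3 0 0 0 0 0 0;1 0 0 0 0 0 0;1 0 0 0 0 0 0;1 0 0 0 0 0 0;1 0 0 0 0 0 0;1 0 0 0 0 0 0'|grep -E "time|pos|force|gap"; python3 -m creep '1 -0.0103 -0.0094 0 0 0 0;1 -0.0117 -0.0076 0 0 0 0;1 -0.0129 -0.0053 0 0 0 0;1 0 0 0 0 0 0'|grep -E "pos|force"; python3 -m creep '1 -0.0136 -0.0031 0 0 0 0;1 -0.0139 -0.0006 0 0 0 0;1 -0.0139 0.0018 0 0 0 0;1 -0.0133 0.0042 0 0 0 0;1 0 0 0 0 0 0;1 0 0 0 0 0 0'|grep -E "time|pos|force|gap"
```

```text
time_s: 19.15
ee_pos: [0.6216, -0.1442, 0.161]
contact_force: [-0.8, 0.3, 2.7]
finger_gap: 0.0225
ee_pos: [0.5849, -0.1678, 0.161]
contact_force: [-0.3, 0.1, 4.5]
time_s: 20.15
ee_pos: [0.5308, -0.1654, 0.1611]
contact_force: [-3.3, -2.1, 8.9]
finger_gap: 0.0224
```

```bash
python3 -m creep '0.5 0 0 0 0 0 0;-0.3 0 0 0 0 0 0;-1 0 0 0 0 0 0;-1 0 0 0 0 0 0;-1 0 0 0 0 0 0;-1 0 0 0.01 0 0 0;-1 0 0 0.02 0 0 0;-1 0 0 0.03 0 0 0;-1 0 0 0.029 0 0 0;-1 0.04 -0.035 0 0 0 0;-1 0.04 -0.035 0 0 0 0;-1 0 0 0 0 0 0;-1 0 0 0 0 0 0;-1 0 0 0 0 0 0;-1 0 0 0 0 0 0'|grep -E "time|pos|force"; python3 snap.py padC
python3 -m creep '-1 -0.02 0 0 0 0 0;-1 -0.04 0 0 0 0 0;-1 -0.04 0 0 0 0 0;-1 -0.04 0 0 0 0 0;-1 -0.02 0 0 0 0 0;-1 0 0 0 0 0 0;-1 0 0 0 0 0 0;-1 0 0 0 0 0 0'|grep -E "time|pos|force"; python3 snap.py padD
python3 - <<'E'
from fit import *
for z in(.08,.084,.088):
  p=fit(("padC","padD"),circ,[[.531,-.217,z]]);print("pad",p.x.round(4),p.fun)
for z in(.068,.072,.076):
  p=fit(("padA","padB"),circ,[[.531,-.217,z]]);print("padAB",p.x.round(4),p.fun)
def ov(nm,sh,q):
    k,im=pickle.load(open(f"pics/{nm}.pkl","rb"));c=pj(k,sh(q,0));f=c.mean(0).astype(int)
    w=cv2.resize(im[f[1]-37:f[1]+37,f[0]-50:f[0]+50,::-1],None,fx=4,fy=4,interpolation=cv2.INTER_CUBIC)
    for a in c[::3]:cv2.circle(w,tuple(((a-f+[50,37]+.5)*4).astype(int)),1,(0,0,255),-1)
    return w
p=fit(("padC","padD"),circ,[[.531,-.217,z] for z in(.08,.084,.088)]).x;r=[.4973,-.4152,.0858,-.0137]
cv2.imwrite("pics/o2.png",np.vstack([np.hstack([ov("padC",circ,p),ov("padD",circ,p)]),np.hstack([ov("restA",rect,r),ov("restB",rect,r)])]))
# shaft disc check in same views
E
```

```text
time_s: 21.65
ee_pos: [0.6061, -0.2293, 0.2502]
contact_force: [0.1, 0.4, -0.1]
time_s: 22.5
ee_pos: [0.448, -0.2301, 0.2497]
contact_force: [0.3, 0.1, -0.8]
pad [ 0.5312 -0.216   0.0845] -61.43095693492863
pad [ 0.5312 -0.216   0.0845] -61.430976088747855
pad [ 0.5312 -0.216   0.0845] -61.430971144922474
padAB [ 0.5312 -0.2161  0.0727] -56.49360638690932
padAB [ 0.5312 -0.2161  0.0727] -56.493630583622206
padAB [ 0.5312 -0.2161  0.0727] -56.49362118387462
```

View pics/o2.png

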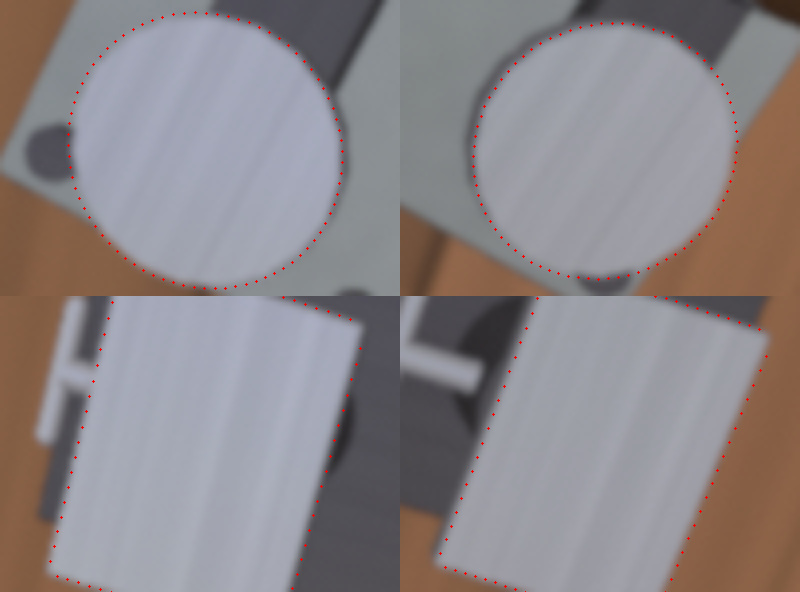

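```bash
python3 -m creep '-1 0.0208 0.0167 0 0 0 0;-1 0.03 0.024 0 0 0 0;-1 0.022 0.016 0 0 0 0;-1 0.01 0.008 0 0 0 0;-1 0 0 0 0 0 0;-1 0 0 -0.02 0 0 0;-1 0 0 -0.02 0 0 0;-1 0 0 0 0 0 0;-1 0 0 0 0 0 0'|grep -E "time|pos|force"
```

```text
time_s: 23.45
ee_pos: [0.5289, -0.166, 0.2094]
contact_force: [-0.0, -0.9, 0.8]
```

```bash
python3 -m creep '-1 0.0019 0.0006 -0.02 0 0 0;-1 0 0 -0.02 0 0 0;-1 0 0 -0.008 0 0 0;-1 0 0 0 0 0 0;-1 0 0 0 0 0 0;0.3 0 0 0 0 0 0;1 0 0 0 0 0 0;1 0 0 0 0 0 0;1 0 0 0 0 0 0;1 0 0 0 0 0 0;1 0 0 0 0 0 0'|grep -E "time|pos|force|gap"; python3 -m creep '1 -0.0047 0.0021 0 0 0 0;1 -0.005 0.0026 0 0 0 0;1 0 0 0 0 0 0;1 0 0 0 0 0 0;1 0 0 0 0 0 0'|grep -E "time|pos|force|gap"
```

```text
time_s: 24.55
ee_pos: [0.5318, -0.1651, 0.1617]
contact_force: [-1.2, -0.7, 3.0]
finger_gap: 0.0225
time_s: 25.05
ee_pos: [0.5221, -0.1604, 0.1617]
contact_force: [-0.4, -2.9, 5.4]
finger_gap: 0.0222
```

```bash
python3 -m creep '0.5 0 0 0 0 0 0;-0.3 0 0 0 0 0 0;-1 0 0 0 0 0 0;-1 0 0 0 0 0 0;-1 0 0 0 0 0 0;-1 0 0 0.01 0 0 0;-1 0 0 0.02 0 0 0;-1 0 0 0.03 0 0 0;-1 0 0 0.029 0 0 0;-1 0.044 -0.035 0 0 0 0;-1 0.044 -0.035 0 0 0 0;-1 0 0 0 0 0 0;-1 0 0 0 0 0 0;-1 0 0 0 0 0 0;-1 0 0 0 0 0 0'|grep -E "time|pos|force"; python3 snap.py padE
python3 -m creep '-1 -0.02 0 0 0 0 0;-1 -0.04 0 0 0 0 0;-1 -0.04 0 0 0 0 0;-1 -0.04 0 0 0 0 0;-1 -0.02 0 0 0 0 0;-1 0 0 0 0 0 0;-1 0 0 0 0 0 0;-1 0 0 0 0 0 0'|grep -E "time|pos|force"; python3 snap.py padF
python3 -m creep '-1 0.01 0.05 0 0 0 0;-1 0.01 0.04 0 0 0 0;-1 0 0.03 0 0 0 0;-1 0 0 0 0 0 0;-1 0 0 0 0 0 0;-1 0 0 0 0 0 0'|grep -E "time|pos|force"; python3 snap.py hubA
python3 -m creep '-1 0.04 0 0 0 0 0;-1 0.04 0 0 0 0 0;-1 0.04 0 0 0 0 0;-1 0.04 0 0 0 0 0;-1 0 0 0 0 0 0;-1 0 0 0 0 0 0;-1 0 0 0 0 0 0'|grep -E "time|pos|force"; python3 snap.py hubB
python3 - <<'E'
import fit
from fit import *
p=fit.fit(("padE","padF"),circ,[[.531,-.216,z] for z in(.082,.086,.09)]);print("pad",p.x.round(4),p.fun)
# bore rim: light ring top outside, dark inside ->negated; also outer rim and disc rim (r 42, z 128)
ld=fit.load
def c(r):return lambda q,e:np.c_[q[0]+(r+e)*np.cos(th),q[1]+(r+e)*np.sin(th),0*th+q[2]]
p=fit.fit(("hubA","hubB"),c(.042),[[.562,-.09,z] for z in(.125,.13)]);print("disc",p.x.round(4),p.fun)
fit.load=lambda n:(lambda a:(a[0],-a[1]))(ld(n))
p=fit.fit(("hubA","hubB"),c(.013),[[.562,-.09,z] for z in(.148,.152,.156)]);print("bore rim, want z .152",p.x.round(4),p.fun)
p=fit.fit(("hubA","hubB"),c(.020),[[.562,-.09,z] for z in(.148,.152,.156)]);print("outer rim",p.x.round(4),p.fun)
E
```

```text
time_s: 26.55
ee_pos: [0.5993, -0.2216, 0.2512]
contact_force: [-0.4, -0.4, -0.1]
time_s: 27.4
ee_pos: [0.4413, -0.2224, 0.2508]
contact_force: [0.7, 0.7, 0.2]
time_s: 28.05
ee_pos: [0.4606, -0.1039, 0.2501]
contact_force: [-0.8, -1.1, -0.8]
time_s: 28.8
ee_pos: [0.619, -0.1041, 0.2501]
contact_force: [-0.3, 0.1, 0.2]Traceback (most recent call last):
  File "<stdin>", line 3, in <module>
AttributeError: 'function' object has no attribute 'fit'
```

```bash
python3 - <<'E'
import fit as M
from h import *
th=M.th
p=M.fit(("padE","padF"),M.circ,[[.531,-.216,z] for z in(.082,.086,.09)]);print("pad",p.x.round(4),p.fun)
ld=M.load
def c(r):return lambda q,e:np.c_[q[0]+(r+e)*np.cos(th),q[1]+(r+e)*np.sin(th),0*th+q[2]]
p=M.fit(("hubA","hubB"),c(.042),[[.562,-.09,z] for z in(.125,.13)]);print("disc",p.x.round(4),p.fun)
for nm,s,r in(("outer",1,.02),("outer-",-1,.02),("bore-",-1,.013)):
  M.load=lambda n:(lambda a:(a[0],s*a[1]))(ld(n))
  p=M.fit(("hubA","hubB"),c(r),[[.562,-.09,z] for z in(.148,.152,.156)]);print(nm,"want z .152",p.x.round(4),p.fun)
E
```

```text
pad [ 0.5312 -0.2162  0.085 ] -62.29748839463187
disc [ 0.5603 -0.09    0.1286] -44.78728987623208
outer want z .152 [ 0.5653 -0.0755  0.1651] -20.038341390617425
outer- want z .152 [ 0.5646 -0.091   0.1489] -54.26851565494863
bore- want z .152 [ 0.5707 -0.0961  0.1503] -29.416133420322367
```

```bash
python3 -m creep '-1 -0.0269 -0.0163 0 0 0 0;-1 -0.04 -0.024 0 0 0 0;-1 -0.02 -0.01 0 0 0 0;-1 -0.01 -0.006 0 0 0 0;-1 0 0 0 0 0 0;-1 0 0 -0.02 0 0 0;-1 0 0 -0.02 0 0 0;-1 0 0 0 0 0 0;-1 0 0 0 0 0 0'|grep -E "time|pos|force"
```

```text
time_s: 29.75
ee_pos: [0.5238, -0.1592, 0.2104]
contact_force: [-0.2, -0.0, 0.7]
```

```bash
python3 -m creep '-1 -0.0017 -0.0012 -0.02 0 0 0;-1 0 0 -0.02 0 0 0;-1 0 0 -0.009 0 0 0;-1 0 0 0 0 0 0;-1 0 0 0 0 0 0;0.3 0 0 0 0 0 0;1 0 0 0 0 0 0;1 0 0 0 0 0 0;1 0 0 0 0 0 0;1 0 0 0 0 0 0;1 0 0 0 0 0 0'|grep -E "time|pos|force|gap"; python3 -m creep '1 -0.004 0.0025 0 0 0 0;1 -0.0042 0.0028 0 0 0 0;1 0 0 0 0 0 0;1 0 0 0 0 0 0'|grep -E "time|pos|force|gap"
python3 -m creep '0.5 0 0 0 0 0 0;-0.3 0 0 0 0 0 0;-1 0 0 0 0 0 0;-1 0 0 0 0 0 0;-1 0 0 0 0 0 0;-1 0 0 0.01 0 0 0;-1 0 0 0.02 0 0 0;-1 0 0 0.03 0 0 0;-1 0 0 0.029 0 0 0;-1 0.044 -0.035 0 0 0 0;-1 0.044 -0.035 0 0 0 0;-1 0 0 0 0 0 0;-1 0 0 0 0 0 0;-1 0 0 0 0 0 0;-1 0 0 0 0 0 0'|grep -E "time|pos|force"; python3 snap.py padG
python3 -m creep '-1 -0.02 0 0 0 0 0;-1 -0.04 0 0 0 0 0;-1 -0.04 0 0 0 0 0;-1 -0.04 0 0 0 0 0;-1 -0.02 0 0 0 0 0;-1 0 0 0 0 0 0;-1 0 0 0 0 0 0;-1 0 0 0 0 0 0'|grep -E "time|pos|force"; python3 snap.py padH
python3 -m creep '-1 -0.005 -0.03 0 0 0 0;-1 -0.005 -0.04 0 0 0 0;-1 -0.005 -0.04 0 0 0 0;-1 -0.005 -0.04 0 0 0 0;-1 -0.005 -0.03 0 0 0 0;-1 0 -0.02 0 0 0 0;-1 0 0 0 0 0 0;-1 0 0 0 0 0 0;-1 0 0 0 0 0 0'|grep -E "time|pos|force"; python3 snap.py restH
python3 -m creep '-1 0.02 0 0 0 0 0;-1 0.04 0 0 0 0 0;-1 0.04 0 0 0 0 0;-1 0.04 0 0 0 0 0;-1 0.02 0 0 0 0 0;-1 0 0 0 0 0 0;-1 0 0 0 0 0 0;-1 0 0 0 0 0 0'|grep -E "time|pos|force"; python3 snap.py restG
python3 - <<'E'
import fit as M
p=M.fit(("padG","padH"),M.circ,[[.531,-.216,z] for z in(.082,.086,.09)]);print("pad",p.x.round(4),p.fun)
p=M.fit(("restG","restH"),M.rect,[[.497,-.415,z,-.0137] for z in(.082,.086,.09)]);print("rest",p.x.round(4),p.fun)
p=M.fit(("restA","restB","restG","restH"),M.rect,[[.497,-.415,z,-.0137] for z in(.082,.086,.09)]);print("rest4",p.x.round(4),p.fun)
for a in("restA","restB"),("restG","restH"):
 print([M.fit((x,y),M.circ if "p" in x else M.rect,[[.497,-.415,.086,-.0137]]).x[2].round(4) for x,y in [a]])
E
```

```text
time_s: 30.85
ee_pos: [0.522, -0.1609, 0.1618]
contact_force: [0.1, 0.3, 2.9]
finger_gap: 0.0222
time_s: 31.25
ee_pos: [0.5135, -0.1555, 0.1618]
contact_force: [2.4, -0.7, 3.7]
finger_gap: 0.0223
time_s: 32.75
ee_pos: [0.5905, -0.217, 0.2511]
contact_force: [0.3, -0.6, 0.4]
time_s: 33.6
ee_pos: [0.4326, -0.2178, 0.2507]
contact_force: [0.3, 0.2, 0.4]
time_s: 34.55
ee_pos: [0.407, -0.4169, 0.25]
contact_force: [-0.7, -0.5, 0.1]
time_s: 35.4
ee_pos: [0.5655, -0.4174, 0.2507]
contact_force: [0.1, 0.7, 0.6]
pad [ 0.5311 -0.2164  0.0864] -63.42839200282293
rest [ 0.4974 -0.4154  0.0858 -0.0153] -79.50041596644388
rest4 [ 0.4973 -0.4154  0.0859 -0.0203] -158.98381553597218
[np.float64(0.0856)]
[np.float64(0.0858)]
```

```bash
python3 - <<'E'
from h import *
R={}
for n in("scene","side"):
  grab_frame(n)
  R[n]=[(np.array(r["position"])*[560,420],r["confidence"]) for r in spot_point(n,"crank_grip")]
  print(n,[(p.round(1),round(c,2)) for p,c in R[n]],proj(n,[[.5135,-.1555,.174]]).round(1))
best=min((tri([ray("scene",p),ray("side",q)]) for p,_ in R["scene"] for q,_ in R["side"]),key=lambda t:np.linalg.norm(t[0]-[.5135,-.1555,.174]),default=None)
print(best,sense()["time_s"],sense()["ee_pos"])
E
```

```text
scene [(array([390. , 262.3]), 0.88), (array([283.5, 199.4]), 0.6)] [[282.8 201.5]]
side [(array([176.1, 195.1]), 0.6), (array([290.2, 189.3]), 0.59)] [[289.5 188.8]]
(array([ 0.50954418, -0.15976865,  0.17654882]), [np.float64(0.0020368968556137117), np.float64(0.0020368968556137884)]) 35.65 [ 0.56568009 -0.41806197  0.25089672]
```

```bash
python3 -c "from workcell import *;print(hand_in())"
```

```text
the job is handed in; nothing more can be done
None
```

The crank is on the jack shaft, and I wound the jack clockwise until its pad was within about 0.6 mm of the work rest's top. I handed the job in at about 36 s, with the gripper open and touching nothing.

- **Level:** in the last wrist-camera check the pad's top was at 86.4 mm and the rest's at 85.8 mm. The pad is probably 0.5–1 mm high, because adding the turned angle to the earlier pad readings gives about 86.2–86.9 mm. I left it there because winding back was more likely to make it worse.
- **A check that disagreed:** the second-to-last turn, 7°, showed only 0.5 mm of lift where 1.2 mm was expected. I put that down to noise or slack, since the reading after the last turn came back in line.
- **Crank seating:**
  - The hub went down until it met resistance, and the close-up showed the shaft tip up through it.
  - The final grip height came out at 176.5 mm against 174 mm expected, within the noise of those two cameras.
  - An earlier hub-rim reading was 149 mm against 152 mm, and the rim fit was poor.
- **Work rest:** I did not touch it. Its position and height matched before and after the last turns, to about 0.2 mm.
- **Forces:** the contact force read at the end of each move never exceeded 10 N.

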